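# Index a rotary microscope stage and set its brake

### The arm

A 6-joint arm with a two-finger parallel gripper is mounted at the origin on the work surface. World frame = base frame: x ahead of the robot, y to its left, z up, the work surface at z = 0. Lengths are in mm, angles in degrees, forces in N, time in s.
With the tool pointing down it reaches from about 350 to 975 mm from the base axis. Payload 7.1 kg.
Tool frame: the origin (TCP) lies on the mounting face of the last link; the fingertips stand 182 mm ahead of it and the grasp point (between the pads) lies 163 mm ahead of it; z points along the fingers, y is the line along which they close (so a half turn about z gives the same grasp; the last joint's range is limited). The gripper opens to 88 mm and grips with 3 to 60 N. Pads are 20 mm wide; open, the fingers measure 115 mm over their backs; the gripper's body (75 mm by 178 mm) begins 61 mm behind the grasp point.
Start: joints at [-71.849, 24.242, 93.386, -0, 62.372, -1.089], TCP at [205.97, -590.07, 404.675] pointing down, gripper open.
Joint ranges: [-172.04, 172.04], [-51.8, 120.97], [4.93, 147.93], [-75.15, 255.16], [6.16, 154.13], [-145.62, 145.62]. Speed limits (degrees/s): [136.94, 136.94, 172.46, 180, 180, 180].

### API

Orientations are given as a 3x3 rotation matrix whose columns are the frame's x, y, z axes.
In Python, from station import arm, cams, sign_off gives the robot as it stands.
- The arm moves only by the tool carry_out, never from a script. Its argument "motion" is a list of rows, each an object with "travel": the shift along the tool's x, y, z in cm, a list of three; "twist": the turn, a rotation vector about the tool's x, y, z in degrees, a list of three; "gripper": the finger opening in cm, from 0 to 8.78. In form: [{"travel": [tx, ty, tz], "twist": [wx, wy, wz], "gripper": gripper}, ...]. A call has 1 to 8 rows; each row is the pose to reach, as a shift and turn from the pose commanded when the call began, along the tool's axes at that moment; what a row does not reach only later rows make up. A row lasts 1/8 s, in which the tool goes at most 62.5 mm and 10.7 degrees, less where a joint would pass 70% of its speed; a pose out of reach is approached as far as the arm can. A call with a gripper value outside its range is refused whole. The fingers move at their own pace and stop on an object; the grip force is fixed at half the most. Time passes only in rows, so rows that repeat a pose let the fingers close. It gives the time, the measured TCP pose, the force, the opening and the grip force at its end, in the units of the state.
- arm.sense(): the state, without advancing time (a new reading comes with each control period).
- cams.grab_frame(name): name is "scene" or "side" or "wrist"; returns a dict with "frame" (400x640x3 uint8, blue, green, red), "K" (3x3 intrinsics, pixels), "position" and "attitude" of the camera in the world; the wrist camera has in their place "hand_eye" (4x4, takes a point from camera to tool coordinates, whose origin is the TCP and whose axes are the flange's). Camera axes: x right, y up, looking along -z (the intrinsics and any distortion apply to the point x, -y, -z); pixel columns grow to the right and rows downward; lengths in mm; the calibration is good to about 2 mm. A picture is of the moment at which its call begins: read the wrist's pose just before it. There is no depth.
- sign_off(): hands the job in; it is judged then, once.
Trained networks look in a picture, given as the dict that the camera call returned (one of the last four; its "shot" number tells which), for a name from the list of things; names that differ only in an ending like _2 or _b are one class to them, and where a whole thing is asked for, a point or a joint stands for the part that bears it (a point fixed in the world has none). Each returns a list of dicts, best first, with "conf" (0 to 1); they miss things now and then, are a little off and sometimes report something else, mostly with a low value. They report only what shows in the picture. A call takes as long as a camera call.
- cams.recognise(picture, thing): "uv" ([column, row] in pixels, amid what is visible of it).
- cams.mark_of(picture, thing): "uv" ([column, row] in pixels: a listed point, or the origin of a listed thing).
The state is a dict: "time": time; "q": joint angles; "joint_vel": joint speeds; "effort": joint torques, N m; "position": TCP position; "orientation": TCP orientation; "ft_force": force on the tool from outside, world axes, zero at the start; "torque": the same for the moment, N m; "width": opening from 0.0 (shut) to 1.0 (fully open); "finger_force": force on a finger pad.
Only numpy, scipy, OpenCV 4.12 (cv2) and the standard library are available. Lean on these libraries where they do the work, as an engineer would, in place of code of your own. Each camera call takes 0.05 s, during which the arm holds its last target. There are 200 camera calls.

### The job

On the rotary work stage, push the rotor round by one of its arms with a fingertip until the tip of the arrow-headed arm stands over the middle of the raised index mark on the base plate, then push the brake lever round until it is home against its stop pin. Push gently and grip or lift nothing: the coil stays in its cup on the hub, and the other loose things stay where they are.

Things in the scene. Friction and masses are not known exactly. Their poses are not given: they have to be found in the camera images.
- stage: Fixed rotary work stage: a grey base plate 250 x 420 mm, 15 mm thick. Origin at bench height, z up; the plate spans x -110 to 140 mm and y -218 to 202 mm. At (0, 80) mm a four-armed rotor turns about a vertical axis on a round pedestal; at (10, -120) mm a brake lever pivots. The plate turns up to 0.3 rad from run to run and does not move.
- hub (a point): Point on the rotor's vertical axis, 56 mm above the bench, on the floor of the hub cup (cup 38 mm across outside, rim 66 mm above the bench). The rotor disc is 84 mm across. Fixed to the stage; axes parallel to stage.
- rotor (a joint): Rotor angle in rad, growing counter-clockwise seen from above. 0 (or any whole turn, 6.283) = arrow over the mark, arrow then pointing along the stage's +x. Turns freely both ways with no stop in reach, light friction (about 0.1 N m), and stays where it is left. Starts 1.0 to 5.28.
- arrow_tip (a point): Tip of the rotor's arrow-headed arm, 112 mm from the axis, 49 mm above the bench. This arm is a flat steel bar 12 mm wide with a pointed head 24 mm across (86 to 112 mm from the axis). The rotor's four arms stand out level, 90 deg apart.
- ball_arm (a point): Centre of the black ball (20 mm) on the arm that points directly away from the arrow, 102 mm from the axis, 49 mm above the bench. Three arms are round steel bars 12 mm thick with such balls. All arms span heights 43 to 55 mm; from 50 to 85 mm from the axis they are plain bar to push on sideways, with free space below down to the plate, 15 mm above the bench.
- mark (a point): Index mark: point on top of a raised aluminium bar, fixed on the plate along the stage's +x from the rotor axis. The bar is 16 mm wide, 35 mm long (100 to 135 mm from the axis), its top 30 mm above the bench, so arms pass above it. This point is 112 mm from the axis, right under the arrow's tip when the rotor is set.
- brake (a joint): Brake lever angle in rad: 0 = open (lever points along the stage's -y), 1.571 = fully home against its stop pin (lever points along the stage's -x); it turns clockwise seen from above as it closes. Friction about 0.08 N m; stays where it is left. Starts 0 to 0.5.
- brake_pivot (a point): Pivot axis of the brake lever, 47 mm above the bench (the lever's mid-height); axes parallel to stage.
- brake_end (a point): Centre line of the black grip peg (16 mm across, 42 to 68 mm above the bench) at the end of the brake lever, 78 mm from the pivot, at the lever's mid-height. The lever is a steel bar 12 mm wide, 42 to 52 mm above the bench, with free space under it.
- coil: Small copper coil on a grey former, 25 mm across, 27 mm tall, standing loose in the hub cup, top 83 mm above the bench; origin under its centre. Stays in the cup, and turns with the rotor.
- can: Aluminium capacitor can, upright, 26 mm across, 36 mm tall, loose on the stage plate between rotor and brake lever. Origin under its middle. A bystander.
- relay: Small white relay block 26 x 18 x 22 mm, loose on the plate's far edge. Origin under its middle. A bystander.
- swabs: Black cup of white cotton swabs, 68 mm across, about 100 mm tall overall, on the bench to the left. Origin under its middle. A bystander.
- tray: Open orange parts tray 70 x 100 x 25 mm with small pins in it, on the bench to the right. Origin under its middle. A bystander.
- driver: screwdriver 160 mm long lying on the bench to the right. A bystander.
- spool: Solder spool, 60 mm across, 40 mm tall, standing on the bench to the left. Origin under its middle. A bystander.
- tweezers: Steel tweezers 130 mm long, 9 mm high, lying loose along the near edge of the stage plate. Origin under its middle. A bystander.

How it is judged:
By the outcome, as a careful person would: the job done as asked, in the order asked, and still so for the second after the job is handed in, with the robot touching nothing.
It also fails if it takes over 58 s, if anything falls off the work surface, if the arm or the gripper's body presses on something with over 40 N, if the wrist force passes 120 N, or if a joint passes its speed limit or range.

## Working session

There is one attempt and no reset: what is moved stays moved. The work goes in short steps, Python scripts to look and compute and a tool call to move; the robot and the scene stay as the last step left them, time stands still between calls to the robot, and variables do not carry over. Pictures are saved under pics/ and viewed, at most 10 in all, crops included, and the job is handed in when it is done.

Besides the shell and the picture viewer there is one more tool, called after "Emit:" by a JSON object that holds its "method" and its "body". carry_out: Moves the arm, as the interface text tells. Its arguments: {"type":"object","properties":{"motion":{"type":"array","items":{"type":"object","properties":{"travel":{"type":"array","items":{"type":"number"}},"twist":{"type":"array","items":{"type":"number"}},"gripper":{"type":"number"}}}}},"required":["motion"]}

```bash
mkdir -p pics; ls; cat > h.py <<'E'
import numpy as np, cv2
from station import arm, cams, sign_off
def cam(p, st=None):
    if "hand_eye" in p:
        T=np.eye(4);T[:3,:3]=np.array(st["orientation"]);T[:3,3]=st["position"]
        return T@np.array(p["hand_eye"])
    T=np.eye(4);T[:3,:3]=np.array(p["attitude"]);T[:3,3]=p["position"];return T
def ray(p,uv,st=None):
    T=cam(p,st);K=np.array(p["K"])
    d=np.linalg.inv(K)@[uv[0],uv[1],1]; d=np.array([d[0],-d[1],-d[2]])
    return T[:3,3],T[:3,:3]@d
def atz(p,uv,z,st=None):
    o,d=ray(p,uv,st);return o+d*(z-o[2])/d[2]
def proj(p,X,st=None):
    T=cam(p,st);c=T[:3,:3].T@(np.array(X,float)-T[:3,3]);c=np.array([c[0],-c[1],-c[2]])
    u=np.array(p["K"])@c;return u[:2]/u[2]
E
python3 - <<'E'
from h import *
s=arm.sense(); print({k:np.round(s[k],2).tolist() for k in s})
Z=dict(hub=56,arrow_tip=49,ball_arm=49,mark=30,brake_pivot=47,brake_end=47,stage=0,can=15,relay=15,coil=56,swabs=0,tray=0,tweezers=15,spool=0,driver=0)
for n in("scene","side"):
    p=cams.grab_frame(n);cv2.imwrite(f"pics/{n}0.png",p["frame"])
    print(n,{k:np.round(p[k],3).tolist() for k in p if k!="frame"})
    for t,z in Z.items():
        for r in cams.mark_of(p,t)[:3]: print(t,np.round(r["uv"],1),round(r["conf"],2),np.round(atz(p,r["uv"],z),1))
E
```

```text
pics
{'time': 0.0, 'q': [-71.85, 24.28, 93.43, 0.0, 62.37, -1.09], 'joint_vel': [-0.13, -0.08, -0.04, 0.06, 0.03, -0.03], 'effort': [0.0, -54.46, -27.37, 0.06, 0.02, -0.0], 'position': [205.89, -589.82, 403.91], 'orientation': [[0.94, 0.33, -0.0], [0.33, -0.94, 0.0], [0.0, -0.0, -1.0]], 'ft_force': [0.44, 0.49, -0.37], 'torque': [-0.01, 0.02, 0.03], 'finger_force': 0.0, 'width': 1.0}
scene {'K': [[403.256, 0.0, 326.7], [0.0, 403.256, 208.609], [0.0, 0.0, 1.0]], 'position': [1111.341, -660.635, 972.265], 'attitude': [[0.773, -0.457, 0.44], [0.634, 0.556, -0.537], [0.001, 0.694, 0.72]], 'shot': 1}
arrow_tip [333.2 183.5] 0.7 [489.2 133.7  49. ]
ball_arm [355.8 231.1] 0.72 [674.8  11.2  49. ]
ball_arm [344.2 203.8] 0.45 [577.   80.8  49. ]
mark [365.5 232.2] 0.64 [691.5  40.3  30. ]
mark [358.8 233.1] 0.52 [677.7  24.3  30. ]
brake_pivot [297.7 235.2] 0.93 [ 548.9 -110.9   47. ]
brake_end [269.6 246.8] 0.79 [ 515.2 -195.8   47. ]
can [296.6 229.5] 0.62 [511.  -76.7  15. ]
relay [330.2 253.7] 0.53 [652.6 -83.9  15. ]
relay [332.5 182.4] 0.29 [460.8 165.8  15. ]
coil [343.  205.1] 0.4 [58
[... 702 characters left out ...]
vot [343.6 180.2] 0.78 [ 548.4 -129.1   47. ]
brake_pivot [291.6 205.6] 0.43 [605.2  43.9  47. ]
brake_end [363.2 174.9] 0.45 [ 514.8 -183.4   47. ]
stage [315.1 211.4] 0.74 [566.3 -13.   -0. ]
can [337.7 205.4] 0.62 [519.9 -59.8  15. ]
relay [304.7 186.3] 0.6 [645.4 -65.9  15. ]
coil [293.3 209.4] 0.58 [586.6  58.9  56. ]
swabs [200.9 309.1] 0.84 [591.5 407.1  -0. ]
tray [413.4 152. ] 0.55 [ 468.4 -425.4   -0. ]
tray [292.6 211.8] 0.55 [617.4  27.3   0. ]
tweezers [327.4 234.3] 0.6 [479.7  46.5  15. ]
tweezers [360.5 171.6] 0.3 [ 547.2 -222.8   15. ]
spool [264.9 335.1] 0.55 [424.4 365.9   0. ]
driver [374.3 131.9] 0.47 [ 630.7 -442.3    0. ]
driver [413.7 151.2] 0.33 [ 469.6 -429.7    0. ]
```

View images.

```bash
python3 - <<'E'
import cv2,numpy as np
a=cv2.imread("pics/scene0.png")[150:290,220:420];b=cv2.imread("pics/side0.png")[130:280,230:430]
cv2.imwrite("pics/c0.png",np.vstack([cv2.resize(a,(560,290),interpolation=3)*1,cv2.resize(b,(560,310),interpolation=3)]))
E
```

```text
(no output)
```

View pics/c0.png

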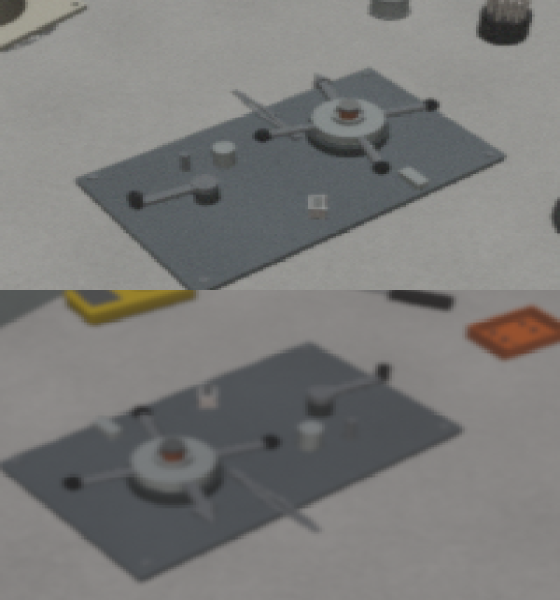

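Emit:
{"method": "carry_out", "body": {"motion": [{"travel": [51,-44,-9],"twist": [0,0,0],"gripper": 0},{"travel": [51,-44,-9],"twist": [0,0,0],"gripper": 0},{"travel": [51,-44,-9],"twist": [0,0,0],"gripper": 0},{"travel": [51,-44,-9],"twist": [0,0,0],"gripper": 0},{"travel": [51,-44,-9],"twist": [0,0,0],"gripper": 0},{"travel": [51,-44,-9],"twist": [0,0,0],"gripper": 0},{"travel": [51,-44,-9],"twist": [0,0,0],"gripper": 0},{"travel": [51,-44,-9],"twist": [0,0,0],"gripper": 0}]}}

```text
time: 2.6
position: [454.2, -158.9, 471.6]
orientation: [[0.944, 0.329, 0.001], [0.329, -0.944, -0.0], [0.001, 0.001, -1.0]]
ft_force: [0.1, 0.1, 0.0]
width: 0.126
finger_force: 0.0
```

Emit:
{"method": "carry_out", "body": {"motion": [{"travel": [13,-11,-2],"twist": [0,0,0],"gripper": 0},{"travel": [13,-11,-2],"twist": [0,0,0],"gripper": 0},{"travel": [13,-11,-2],"twist": [0,0,0],"gripper": 0},{"travel": [13,-11,-2],"twist": [0,0,0],"gripper": 0},{"travel": [13,-11,-2],"twist": [0,0,0],"gripper": 0}]}}

```text
time: 3.22
position: [539.7, -14.3, 490.6]
orientation: [[0.944, 0.33, -0.001], [0.33, -0.944, -0.0], [-0.001, 0.0, -1.0]]
ft_force: [0.2, -0.1, -0.5]
width: 0.005
finger_force: 0.0
```

```bash
python3 - <<'E'
from h import *
s=arm.sense(); print(s["time"],s["position"],np.round(s["q"],1),s["width"])
p=cams.grab_frame("wrist");cv2.imwrite("pics/w1.png",p["frame"]);print(np.round(p["hand_eye"],3).tolist(),np.round(p["K"],1).tolist(),p.keys())
import pickle;pickle.dump((p,s),open("w1.pkl","wb"))
Z=dict(hub=56,arrow_tip=49,ball_arm=49,mark=30,brake_pivot=47,brake_end=47,can=15)
for t,z in Z.items():
    for r in cams.mark_of(p,t)[:3]: print(t,np.round(r["uv"],1),round(r["conf"],2),np.round(atz(p,r["uv"],z,s),1))
E
```

```text
3.225 [539.65054059 -14.33409641 490.55513046] [-2.8 11.7 99.2 -0.  69.1 68. ] 0.0054737229359804705
[[-0.001, 0.961, 0.276, 74.631], [1.0, 0.001, 0.0, 0.424], [0.0, 0.276, -0.961, 20.472], [0.0, 0.0, 0.0, 1.0]] [[339.2, 0.0, 313.9], [0.0, 339.2, 191.8], [0.0, 0.0, 1.0]] dict_keys(['frame', 'K', 'hand_eye', 'shot'])
hub [261.3  97.1] 0.96 [586.4  67.2  56. ]
arrow_tip [195.3 158.2] 0.69 [487.9 125.1  49. ]
ball_arm [329.7  37.4] 0.66 [674.7  13.4  49. ]
ball_arm [264.8  95.2] 0.33 [589.5  64.9  49. ]
mark [313.5  15.6] 0.7 [693.4  39.6  30. ]
brake_pivot [402.3 178.9] 0.97 [ 548.6 -131.6   47. ]
brake_end [443.4 215.9] 0.87 [ 520.1 -203.1   47. ]
brake_end [389.  82.] 0.26 [652.4 -69.7  47. ]
can [346.  182.4] 0.65 [513.6 -70.7  15. ]
```

View pics/w1.png

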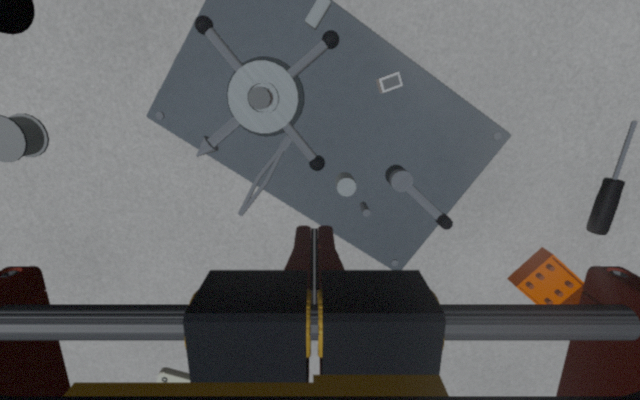

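Emit:
{"method": "carry_out", "body": {"motion": [{"travel": [10.2,-12.8,14],"twist": [0,0,-10],"gripper": 0},{"travel": [10.2,-12.8,14],"twist": [0,0,-20],"gripper": 0},{"travel": [10.2,-12.8,14],"twist": [0,0,-30],"gripper": 0},{"travel": [10.2,-12.8,14],"twist": [0,0,-40],"gripper": 0},{"travel": [10.2,-12.8,14],"twist": [0,0,-50],"gripper": 0},{"travel": [10.2,-12.8,14],"twist": [0,0,-60],"gripper": 0},{"travel": [10.2,-12.8,14],"twist": [0,0,-70],"gripper": 0},{"travel": [10.2,-12.8,14],"twist": [0,0,-80],"gripper": 0}]}}

```text
time: 4.62
position: [594.3, 140.2, 350.8]
orientation: [[-0.166, 0.986, -0.0], [0.986, 0.166, -0.0], [-0.0, -0.0, -1.0]]
ft_force: [0.1, 0.1, 0.5]
width: 0.01
finger_force: 0.0
```

Emit:
{"method": "carry_out", "body": {"motion": [{"travel": [0,0,0],"twist": [0,0,-10],"gripper": 0},{"travel": [0,0,0],"twist": [0,0,-20],"gripper": 0},{"travel": [0,0,0],"twist": [0,0,-30],"gripper": 0},{"travel": [0,0,0],"twist": [0,0,-40],"gripper": 0},{"travel": [0,0,0],"twist": [0,0,-50],"gripper": 0},{"travel": [0,0,0],"twist": [0,0,-50],"gripper": 0},{"travel": [0,0,0],"twist": [0,0,-50],"gripper": 0}]}}

```text
time: 5.5
position: [594.2, 140.3, 350.9]
orientation: [[-0.857, 0.515, 0.0], [0.515, 0.857, 0.0], [-0.0, 0.0, -1.0]]
ft_force: [0.4, -0.4, -0.6]
width: 0.005
finger_force: 0.0
```

```bash
cat >> h.py <<'E'
def rows(s,C,poses,yaws):
    """poses: world TCP targets, yaws: tool-x yaw deg -> tool travel (cm), twist"""
    R=np.array(s["orientation"]);y0=np.degrees(np.arctan2(R[1,0],R[0,0]))
    for X,y in zip(poses,yaws):
        t=R.T@(np.array(X)-s["position"])/10
        print(np.round(t,2).tolist(),round(-((y-y0+180)%360-180),1))
def fing(P,a,r,t,ztip):
    a=np.radians(a);u=np.array([np.cos(a),np.sin(a)]);n=np.array([-u[1],u[0]])
    return np.r_[P+r*u+t*n,ztip+182]
E
python3 - <<'E'
from h import *
s=arm.sense(); print(s["time"],s["position"],np.round(s["q"],1),np.round(s["orientation"],3).tolist())
p=cams.grab_frame("wrist");cv2.imwrite("pics/w2.png",p["frame"])
Z=dict(hub=56,arrow_tip=49,ball_arm=49,mark=30)
for t,z in Z.items():
    for r in cams.mark_of(p,t)[:3]: print(t,np.round(r["uv"],1),round(r["conf"],2),np.round(atz(p,r["uv"],z,s),1))
H=np.array([586,66.])
rows(s,H,[fing(H,59.1,68,31,36)],[149.1])
E
```

```text
5.5 [594.2271501  140.26340931 350.90139734] [ 12.2  26.7  97.5   0.   55.8 -46.9] [[-0.857, 0.515, 0.0], [0.515, 0.857, 0.0], [-0.0, 0.0, -1.0]]
arrow_tip [232.5  90.3] 0.94 [492.4 124.6  49. ]
[-0.01, 0.0, 13.29] -0.1
```

View pics/w2.png

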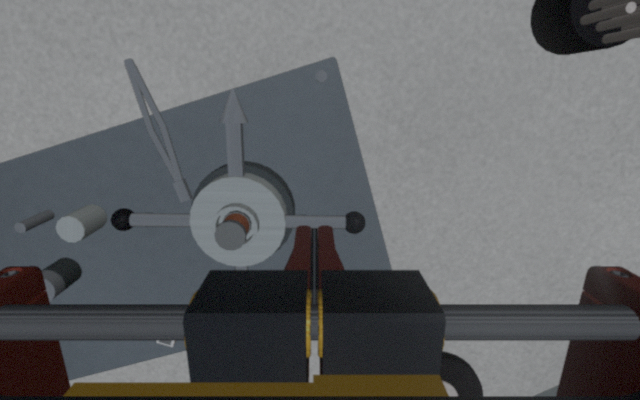

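Emit:
{"method": "carry_out", "body": {"motion": [{"travel": [0,0,4],"twist": [0,0,0],"gripper": 0},{"travel": [0,0,8],"twist": [0,0,0],"gripper": 0},{"travel": [0,0,11],"twist": [0,0,0],"gripper": 0},{"travel": [0,0,13.5],"twist": [0,0,0],"gripper": 0},{"travel": [0,0,13.5],"twist": [0,0,0],"gripper": 0}]}}

```text
time: 6.38
position: [593.4, 140.2, 214.1]
orientation: [[-0.859, 0.512, -0.004], [0.512, 0.859, -0.001], [0.003, -0.003, -1.0]]
ft_force: [-0.5, -0.1, 0.1]
width: 0.004
finger_force: 0.0
```

```bash
python3 - <<'E'
from h import *
s=arm.sense(); print(s["time"],s["position"],s["ft_force"])
H=np.array([586,66.])
A=[59.1]*3+list(59.1-np.array([3,7,11,15,20]));T=[24,20,17,16,16,16,16,16]
rows(s,H,[fing(H,a,68,t,34) for a,t in zip(A,T)],[a+90 for a in A])
E
```

```text
6.375 [593.41400174 140.2449058  214.10484368] [-0.53476999 -0.0655628   0.10963481]
[-0.78, 0.05, -0.19] 0.1
[-1.18, 0.05, -0.19] 0.1
[-1.48, 0.05, -0.19] 0.1
[-1.93, 0.12, -0.2] 3.1
[-2.42, 0.19, -0.2] 7.1
[-2.9, 0.22, -0.2] 11.1
[-3.39, 0.22, -0.2] 15.1
[-4.0, 0.18, -0.2] 20.1
```

Emit:
{"method": "carry_out", "body": {"motion": [{"travel": [-0.8,0.05,0],"twist": [0,0,0],"gripper": 0},{"travel": [-1.2,0.05,0],"twist": [0,0,0],"gripper": 0},{"travel": [-1.5,0.05,0],"twist": [0,0,0],"gripper": 0},{"travel": [-1.93,0.12,0],"twist": [0,0,3],"gripper": 0},{"travel": [-2.42,0.19,0],"twist": [0,0,7],"gripper": 0},{"travel": [-2.9,0.22,0],"twist": [0,0,11],"gripper": 0},{"travel": [-3.39,0.22,0],"twist": [0,0,15],"gripper": 0},{"travel": [-4.0,0.18,0],"twist": [0,0,20],"gripper": 0}]}}

```text
time: 7.38
position: [629.6, 121.6, 216.5]
orientation: [[-0.63, 0.776, 0.0], [0.776, 0.63, 0.0], [0.0, 0.0, -1.0]]
ft_force: [-1.9, 2.0, 1.4]
width: 0.004
finger_force: 0.9
```

```bash
python3 - <<'E'
from h import *
s=arm.sense(); print(s["time"],s["position"],s["ft_force"])
p=cams.grab_frame("wrist");cv2.imwrite("pics/w3.png",p["frame"])
for t,z in dict(hub=56,arrow_tip=49,ball_arm=49,mark=30).items():
    for r in cams.mark_of(p,t)[:2]: print(t,np.round(r["uv"],1),round(r["conf"],2),np.round(atz(p,r["uv"],z,s),1))
H=np.array([586,66.])
A=[39.1-5*i for i in range(1,9)]
rows(s,H,[fing(H,a,68,16,34) for a in A],[a+90 for a in A])
E
```

```text
7.375 [629.60168438 121.55275419 216.522639  ] [-1.85164996  2.0456628   1.35698152]
arrow_tip [153.2  42.9] 0.88 [518.5 154.5  49. ]
mark [118.9 309.6] 0.16 [569.   19.3  30. ]
[-0.56, 0.03, 0.05] 5.0
[-1.17, 0.09, 0.05] 10.0
[-1.78, 0.1, 0.05] 15.0
[-2.38, 0.05, 0.05] 20.0
[-2.99, -0.05, 0.05] 25.0
[-3.58, -0.2, 0.05] 30.0
[-4.15, -0.4, 0.05] 35.0
[-4.71, -0.65, 0.05] 40.0
```

View pics/w3.png

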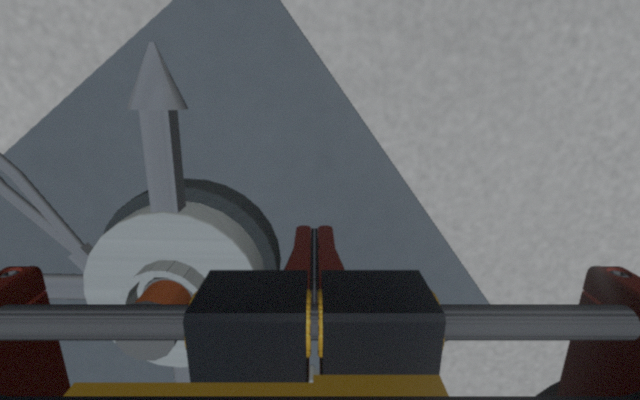

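Emit:
{"method": "carry_out", "body": {"motion": [{"travel": [-0.57,0.04,0],"twist": [0,0,5],"gripper": 0},{"travel": [-1.17,0.09,0],"twist": [0,0,10],"gripper": 0},{"travel": [-1.78,0.1,0],"twist": [0,0,15],"gripper": 0},{"travel": [-2.38,0.05,0],"twist": [0,0,20],"gripper": 0},{"travel": [-2.99,-0.05,0],"twist": [0,0,25],"gripper": 0},{"travel": [-3.58,-0.2,0],"twist": [0,0,30],"gripper": 0},{"travel": [-4.15,-0.4,0],"twist": [0,0,35],"gripper": 0},{"travel": [-4.71,-0.65,0],"twist": [0,0,40],"gripper": 0}]}}

```text
time: 8.62
position: [654.3, 81.2, 216.1]
orientation: [[0.015, 1.0, 0.001], [1.0, -0.015, 0.001], [0.001, 0.001, -1.0]]
ft_force: [0.1, 2.9, 1.2]
width: 0.009
finger_force: 1.0
```

```bash
python3 - <<'E'
from h import *
s=arm.sense(); print(s["time"],s["position"],s["ft_force"],np.round(s["q"],1))
H=np.array([586,66.])
A=[-.9-5*i for i in range(1,9)]
rows(s,H,[fing(H,a,68,16,34) for a in A],[a+90 for a in A])
E
```

```text
8.625 [654.33661927  81.16000894 216.05037313] [0.09014578 2.87391616 1.22120932] [ 6.  40.8 93.7  0.  45.5  6.8]
[-0.62, 0.1, 0.0] 5.1
[-1.23, 0.16, 0.0] 10.1
[-1.84, 0.17, 0.0] 15.1
[-2.45, 0.13, 0.0] 20.1
[-3.05, 0.03, 0.0] 25.1
[-3.64, -0.12, 0.0] 30.1
[-4.21, -0.33, 0.0] 35.1
[-4.77, -0.58, 0.0] 40.1
```

Emit:
{"method": "carry_out", "body": {"motion": [{"travel": [-0.6,0.07,0],"twist": [0,0,5],"gripper": 0},{"travel": [-1.2,0.14,0],"twist": [0,0,10],"gripper": 0},{"travel": [-1.8,0.16,0],"twist": [0,0,15],"gripper": 0},{"travel": [-2.42,0.1,0],"twist": [0,0,20],"gripper": 0},{"travel": [-3.03,0,0],"twist": [0,0,25],"gripper": 0},{"travel": [-3.62,-0.15,0],"twist": [0,0,30],"gripper": 0},{"travel": [-4.2,-0.35,0],"twist": [0,0,35],"gripper": 0},{"travel": [-4.76,-0.6,0],"twist": [0,0,40],"gripper": 0}]}}

```text
time: 9.62
position: [647.5, 33.6, 216.0]
orientation: [[0.654, 0.756, 0.0], [0.756, -0.654, 0.001], [0.001, -0.0, -1.0]]
ft_force: [0.7, 2.3, 0.9]
width: 0.006
finger_force: 0.9
```

```bash
python3 - <<'E'
from h import *
s=arm.sense(); print(s["time"],s["position"],s["ft_force"],np.round(s["q"],1))
p=cams.grab_frame("wrist");cv2.imwrite("pics/w4.png",p["frame"])
for t,z in dict(hub=56,arrow_tip=49,mark=30).items():
    for r in cams.mark_of(p,t)[:2]: print(t,np.round(r["uv"],1),round(r["conf"],2),np.round(atz(p,r["uv"],z,s),1))
H=np.array([586,66.])
A=[-40.9-5*i for i in range(1,9)]
rows(s,H,[fing(H,a,68,16,34) for a in A],[a+90 for a in A])
E
```

```text
9.625 [647.53668081  33.63830069 216.0380518 ] [0.74324302 2.32498513 0.89426176] [ 1.9 40.1 95.3  0.  44.6 42.7]
arrow_tip [157.3  39.1] 0.75 [662.9 147.1  49. ]
mark [383.6 175.9] 0.75 [696.9  37.7  30. ]
[-0.58, 0.14, 0.0] 5.0
[-1.19, 0.2, 0.0] 10.0
[-1.8, 0.21, 0.0] 15.0
[-2.41, 0.17, 0.0] 20.0
[-3.01, 0.07, 0.0] 25.0
[-3.6, -0.08, 0.0] 30.0
[-4.17, -0.29, 0.0] 35.0
[-4.73, -0.54, 0.0] 40.0
```

Emit:
{"method": "carry_out", "body": {"motion": [{"travel": [-0.59,0.1,0],"twist": [0,0,5],"gripper": 0},{"travel": [-1.19,0.18,0],"twist": [0,0,10],"gripper": 0},{"travel": [-1.8,0.2,0],"twist": [0,0,15],"gripper": 0},{"travel": [-2.41,0.16,0],"twist": [0,0,20],"gripper": 0},{"travel": [-3.01,0.06,0],"twist": [0,0,25],"gripper": 0},{"travel": [-3.6,-0.09,0],"twist": [0,0,30],"gripper": 0},{"travel": [-4.17,-0.3,0],"twist": [0,0,35],"gripper": 0},{"travel": [-4.73,-0.55,0],"twist": [0,0,40],"gripper": 0}]}}

```text
time: 10.82
position: [612.9, 1.4, 216.1]
orientation: [[0.987, 0.16, 0.002], [0.16, -0.987, 0.0], [0.002, 0.0, -1.0]]
ft_force: [1.9, 2.0, -1.0]
width: 0.004
finger_force: 0.9
```

```bash
python3 - <<'E'
from h import *
s=arm.sense(); print(s["time"],s["position"],s["ft_force"],np.round(s["q"],1))
p=cams.grab_frame("wrist");cv2.imwrite("pics/w5.png",p["frame"])
for t,z in dict(hub=56,arrow_tip=49,mark=30).items():
    for r in cams.mark_of(p,t)[:2]: print(t,np.round(r["uv"],1),round(r["conf"],2),np.round(atz(p,r["uv"],z,s),1))
H=np.array([586,66.])
A=[-80.9-i for i in [3,6,9,12,15,17,19,20]]
rows(s,H,[fing(H,a,68,16,34) for a in A],[a+90 for a in A])
E
```

```text
10.825 [612.92555716   1.43638853 216.1449734 ] [ 1.90665854  1.96740438 -1.04965005] [ -1.   38.  100.1   0.   41.8  79.8]
hub [169.7 292.4] 0.58 [588.2  65.3  56. ]
arrow_tip [153.5  41. ] 0.56 [697.   79.4  49. ]
mark [262.6  65.1] 0.57 [696.   38.2  30. ]
[-0.4, 0.07, 0.01] 3.1
[-0.76, 0.13, 0.01] 6.1
[-1.12, 0.16, 0.01] 9.1
[-1.49, 0.18, 0.01] 12.1
[-1.85, 0.18, 0.01] 15.1
[-2.1, 0.17, 0.01] 17.1
[-2.34, 0.15, 0.01] 19.1
[-2.46, 0.13, 0.01] 20.1
```

View pics/w5.png

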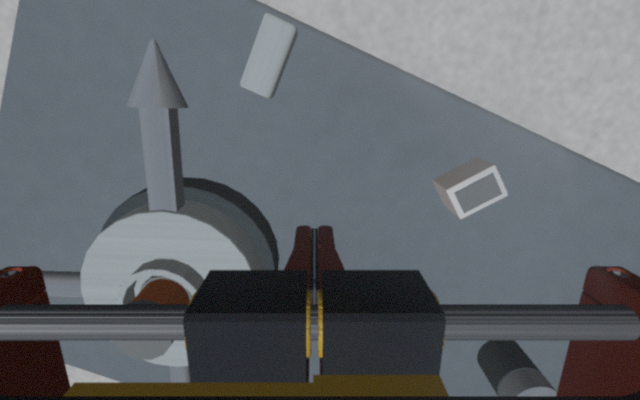

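Emit:
{"method": "carry_out", "body": {"motion": [{"travel": [-0.38,0.06,0],"twist": [0,0,3],"gripper": 0},{"travel": [-0.76,0.12,0],"twist": [0,0,6],"gripper": 0},{"travel": [-1.12,0.15,0],"twist": [0,0,9],"gripper": 0},{"travel": [-1.49,0.17,0],"twist": [0,0,12],"gripper": 0},{"travel": [-1.85,0.17,0],"twist": [0,0,15],"gripper": 0},{"travel": [-2.1,0.16,0],"twist": [0,0,17],"gripper": 0},{"travel": [-2.22,0.15,0],"twist": [0,0,18],"gripper": 0},{"travel": [-2.22,0.15,0],"twist": [0,0,18],"gripper": 0}]}}

```text
time: 12.02
position: [591.0, -3.9, 216.0]
orientation: [[0.988, -0.152, 0.0], [-0.152, -0.988, 0.0], [0.0, -0.0, -1.0]]
ft_force: [1.7, 0.6, 0.4]
width: 0.006
finger_force: 0.6
```

```bash
python3 - <<'E'
from h import *
s=arm.sense(); print(s["time"],s["position"],s["ft_force"],np.round(s["q"],1))
p=cams.grab_frame("wrist");cv2.imwrite("pics/w6.png",p["frame"])
import pickle;pickle.dump((p,s),open("w6.pkl","wb"))
for t,z in dict(hub=56,arrow_tip=49,mark=30).items():
    for r in cams.mark_of(p,t)[:2]: print(t,np.round(r["uv"],1),round(r["conf"],2),np.round(atz(p,r["uv"],z,s),1))
cv2.imwrite("pics/w6c.png",cv2.resize(p["frame"][:230,60:340],None,fx=2.8,fy=2.5,interpolation=cv2.INTER_CUBIC))
E
```

```text
12.025 [591.0179263   -3.86517335 215.96965258] [1.72890493 0.57357321 0.4193109 ] [ -1.5  36.7 103.    0.   40.2  97.2]
arrow_tip [154.  40.] 0.82 [695.2  43.7  49. ]
mark [184.4  45.2] 0.79 [695.   38.5  30. ]
```

View pics/w6c.png

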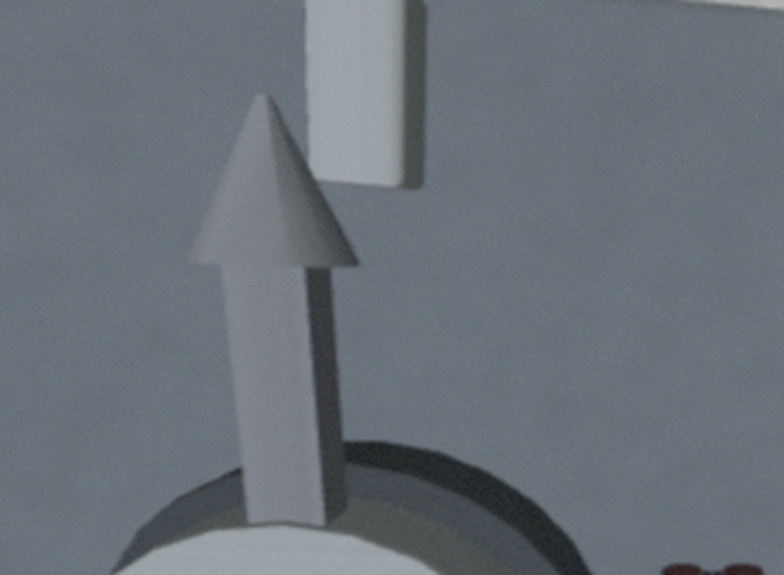

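Emit:
{"method": "carry_out", "body": {"motion": [{"travel": [-0.12,0,0],"twist": [0,0,1],"gripper": 0},{"travel": [-0.24,-0.01,0],"twist": [0,0,2],"gripper": 0},{"travel": [-0.31,-0.02,0],"twist": [0,0,2.5],"gripper": 0},{"travel": [-0.31,-0.02,0],"twist": [0,0,2.5],"gripper": 0},{"travel": [-0.31,-0.02,0],"twist": [0,0,2.5],"gripper": 0}]}}

```text
time: 12.85
position: [587.7, -3.2, 215.8]
orientation: [[0.981, -0.195, -0.0], [-0.195, -0.981, 0.0], [-0.0, 0.0, -1.0]]
ft_force: [1.4, -0.2, 1.4]
width: 0.005
finger_force: 0.6
```

```bash
cat > meas.py <<'E'
from h import *
import sys
s=arm.sense(); print(s["time"],s["position"],s["ft_force"])
p=cams.grab_frame("wrist")
for t,z in dict(hub=56,arrow_tip=49,mark=30).items():
    for r in cams.mark_of(p,t)[:2]: print(t,np.round(r["uv"],1),round(r["conf"],2),np.round(atz(p,r["uv"],z,s),1))
g=cv2.cvtColor(p["frame"],cv2.COLOR_BGR2GRAY)
for r in range(5,75,5): # bright bar / arrow extents per row
    c=np.where(g[r,100:300]>150)[0]+100; print(r,g[r,100:300].max(),(c.min(),c.max(),len(c)) if len(c) else None)
cv2.imwrite(sys.argv[1],cv2.resize(p["frame"][:230,60:340],None,fx=2.8,fy=2.5,interpolation=cv2.INTER_CUBIC))
E
python3 meas.py pics/w7c.png
```

```text
12.85 [587.73369891  -3.22927266 215.81549282] [ 1.38909747 -0.17677713  1.37992287]
arrow_tip [157.6  37.3] 0.7 [694.5  37.9  49. ]
mark [175.3  42.6] 0.72 [695.2  38.1  30. ]
5 163 (np.int64(158), np.int64(188), 31)
10 163 (np.int64(159), np.int64(188), 30)
15 162 (np.int64(159), np.int64(188), 30)
20 163 (np.int64(159), np.int64(188), 30)
25 162 (np.int64(160), np.int64(188), 29)
30 163 (np.int64(160), np.int64(189), 30)
35 163 (np.int64(160), np.int64(189), 30)
40 163 (np.int64(162), np.int64(189), 28)
45 164 (np.int64(165), np.int64(189), 25)
50 163 (np.int64(167), np.int64(190), 24)
55 165 (np.int64(169), np.int64(190), 22)
60 163 (np.int64(172), np.int64(190), 19)
65 163 (np.int64(174), np.int64(190), 17)
70 161 (np.int64(176), np.int64(191), 16)
```

View pics/w7c.png

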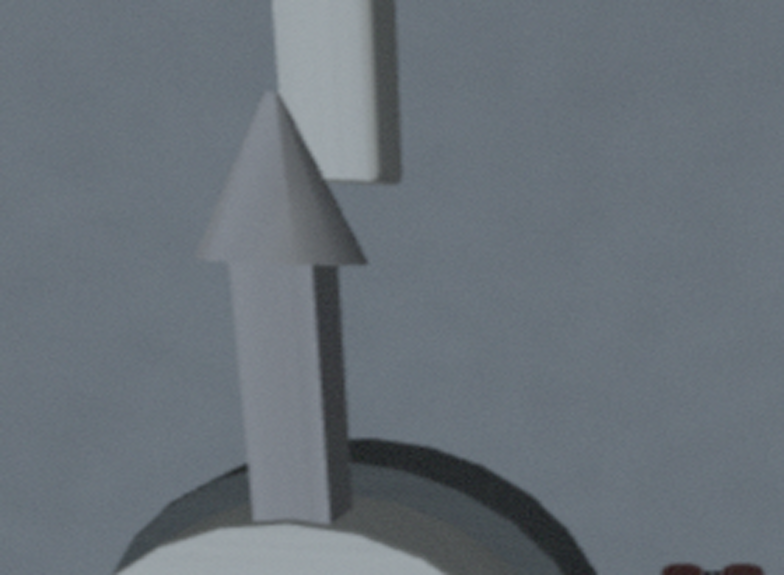

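Emit:
{"method": "carry_out", "body": {"motion": [{"travel": [0.5,0,0],"twist": [0,0,0],"gripper": 0},{"travel": [1.5,0,0],"twist": [0,0,0],"gripper": 0},{"travel": [2,0,0],"twist": [0,0,0],"gripper": 0},{"travel": [2,0,-4],"twist": [0,0,0],"gripper": 0},{"travel": [2,0,-9],"twist": [0,0,0],"gripper": 0},{"travel": [2,0,-14],"twist": [0,0,0],"gripper": 0},{"travel": [2,0,-14],"twist": [0,0,0],"gripper": 0},{"travel": [2,0,-14],"twist": [0,0,0],"gripper": 0}]}}

```text
time: 14.05
position: [607.2, -7.2, 355.5]
orientation: [[0.981, -0.195, -0.001], [-0.195, -0.981, 0.0], [-0.001, 0.0, -1.0]]
ft_force: [0.2, 0.0, 0.5]
width: 0.003
finger_force: 0.0
```

```bash
python3 - <<'E'
from h import *
s=arm.sense(); print(s["time"],s["position"],s["ft_force"])
p=cams.grab_frame("wrist");cv2.imwrite("pics/w8.png",p["frame"])
Z=dict(hub=56,arrow_tip=49,mark=30,brake_pivot=47,brake_end=47)
for t,z in Z.items():
    for r in cams.mark_of(p,t)[:2]: print(t,np.round(r["uv"],1),round(r["conf"],2),np.round(atz(p,r["uv"],z,s),1))
rows(s,0,[fing(np.array([548.5,-131]),-111.7,50,35,100)],[68.3])
E
```

```text
14.05 [607.23044922  -7.16726405 355.45556286] [0.1785457  0.00854049 0.51307129]
hub [234.5 222.8] 0.95 [587.6  67.1  56. ]
arrow_tip [236.7  91.5] 0.76 [694.7  38.2  49. ]
mark [240.8  90.7] 0.59 [695.6  38.6  30. ]
brake_pivot [459.2 223.4] 0.76 [ 544.1 -129.8   47. ]
brake_pivot [239.7  92.4] 0.23 [693.7  36.4  47. ]
brake_end [537.3 233.1] 0.88 [ 520.5 -199.2   47. ]
brake_end [236.1 224.6] 0.31 [582.6  69.1  47. ]
[-0.8, 18.84, 7.35] -79.6
```

View pics/w8.png

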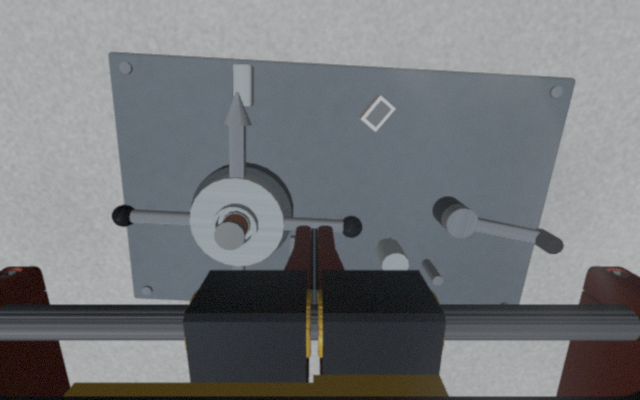

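Emit:
{"method": "carry_out", "body": {"motion": [{"travel": [-0.1,4,0],"twist": [0,0,-10],"gripper": 0},{"travel": [-0.2,8,0],"twist": [0,0,-20],"gripper": 0},{"travel": [-0.4,12,0],"twist": [0,0,-30],"gripper": 0},{"travel": [-0.6,16,0],"twist": [0,0,-40],"gripper": 0},{"travel": [-0.8,18.8,0],"twist": [0,0,-50],"gripper": 0},{"travel": [-0.8,18.8,2],"twist": [0,0,-60],"gripper": 0},{"travel": [-0.8,18.8,4],"twist": [0,0,-70],"gripper": 0},{"travel": [-0.8,18.8,6],"twist": [0,0,-79.6],"gripper": 0}]}}

```text
time: 15.35
position: [562.8, -190.1, 294.8]
orientation: [[0.364, 0.931, -0.001], [0.931, -0.364, 0.0], [-0.0, -0.001, -1.0]]
ft_force: [0.4, -0.1, -0.2]
width: 0.006
finger_force: 0.0
```

Emit:
{"method": "carry_out", "body": {"motion": [{"travel": [0,0,0],"twist": [0,0,0],"gripper": 0},{"travel": [0,0,0],"twist": [0,0,0],"gripper": 0}]}}

```text
time: 15.6
position: [563.2, -190.0, 296.2]
orientation: [[0.372, 0.928, 0.0], [0.928, -0.372, -0.0], [0.0, 0.0, -1.0]]
ft_force: [0.3, -0.2, -0.3]
width: 0.003
finger_force: 0.0
```

```bash
python3 - <<'E'
from h import *
s=arm.sense(); print(s["time"],s["position"],s["ft_force"],np.round(s["q"],1))
p=cams.grab_frame("wrist");cv2.imwrite("pics/w9.png",p["frame"])
Z=dict(brake_pivot=47,brake_end=47,can=15)
for t,z in Z.items():
    for r in cams.mark_of(p,t)[:2]: print(t,np.round(r["uv"],1),round(r["conf"],2),np.round(atz(p,r["uv"],z,s),1))
rows(s,0,[fing(np.array([548.5,-131]),-111.7,50,35,34)],[68.3])
E
```

```text
15.6 [ 563.17333774 -190.01864862  296.18509073] [ 0.31320604 -0.23256733 -0.28886311] [-19.8  29.8 101.3   0.   48.9   2. ]
brake_pivot [260.3 137.9] 0.81 [ 546.6 -133.1   47. ]
brake_end [259.8 241.3] 0.85 [ 515.1 -201.7   47. ]
can [190.2  65. ] 0.64 [515.1 -68.3  15. ]
[-0.06, -0.05, 8.02] -0.1
```

View pics/w9.png

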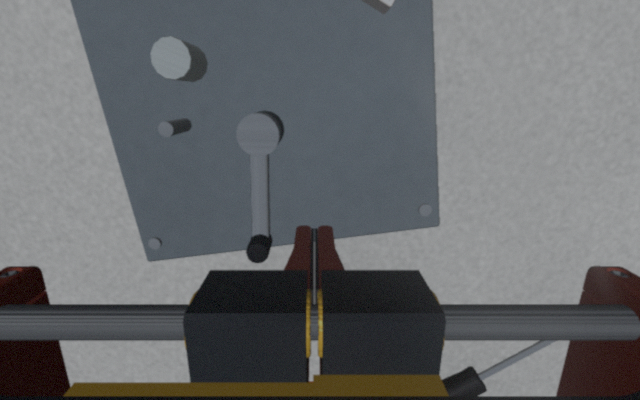

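Emit:
{"method": "carry_out", "body": {"motion": [{"travel": [0,0,3],"twist": [0,0,0],"gripper": 0},{"travel": [0,0,6],"twist": [0,0,0],"gripper": 0},{"travel": [0,0,8],"twist": [0,0,0],"gripper": 0},{"travel": [0,0,8],"twist": [0,0,0],"gripper": 0},{"travel": [0,-0.6,8],"twist": [0,0,0],"gripper": 0},{"travel": [0,-1,8],"twist": [0,0,0],"gripper": 0}]}}

```text
time: 16.55
position: [553.6, -186.2, 216.9]
orientation: [[0.369, 0.929, 0.001], [0.929, -0.369, -0.001], [0.0, 0.001, -1.0]]
ft_force: [-0.2, 0.1, 0.1]
width: 0.005
finger_force: 0.0
```

```bash
python3 - <<'E'
from h import *
s=arm.sense(); print(s["time"],s["position"],s["ft_force"],np.round(s["q"],1))
P=np.array([548,-131.5])
A=[-112.5,-115,-119,-123,-127,-132,-137,-142];T=[21]+[19.5]*7
rows(s,0,[fing(P,a,50,t,34) for a,t in zip(A,T)],[a+180 for a in A])
E
```

```text
16.55 [ 553.56043024 -186.24300931  216.91940671] [-0.15807198  0.0822211   0.06231718] [-19.8  36.2 104.   -0.   39.7   1.9]
[-0.15, -0.51, 0.09] 0.8
[-0.22, -0.88, 0.09] 3.3
[-0.33, -1.24, 0.09] 7.3
[-0.4, -1.61, 0.09] 11.3
[-0.46, -1.98, 0.09] 15.3
[-0.48, -2.45, 0.09] 20.3
[-0.47, -2.91, 0.09] 25.3
[-0.42, -3.38, 0.09] 30.3
```

Emit:
{"method": "carry_out", "body": {"motion": [{"travel": [-0.15,-0.5,0.05],"twist": [0,0,1],"gripper": 0},{"travel": [-0.22,-0.88,0.1],"twist": [0,0,3.3],"gripper": 0},{"travel": [-0.33,-1.24,0.1],"twist": [0,0,7.3],"gripper": 0},{"travel": [-0.4,-1.61,0.1],"twist": [0,0,11.3],"gripper": 0},{"travel": [-0.46,-1.98,0.1],"twist": [0,0,15.3],"gripper": 0},{"travel": [-0.48,-2.45,0.1],"twist": [0,0,20.3],"gripper": 0},{"travel": [-0.47,-2.91,0.1],"twist": [0,0,25.3],"gripper": 0},{"travel": [-0.42,-3.38,0.1],"twist": [0,0,30.3],"gripper": 0}]}}

```text
time: 17.55
position: [520.6, -177.9, 215.4]
orientation: [[0.79, 0.613, 0.001], [0.613, -0.79, -0.001], [0.001, 0.002, -1.0]]
ft_force: [0.3, -1.4, -0.1]
width: 0.008
finger_force: 0.8
```

```bash
python3 - <<'E'
from h import *
s=arm.sense(); print(s["time"],s["position"],s["ft_force"],np.round(s["q"],1))
p=cams.grab_frame("wrist");cv2.imwrite("pics/w10.png",p["frame"])
for t,z in dict(brake_pivot=47,brake_end=47).items():
    for r in cams.mark_of(p,t)[:2]: print(t,np.round(r["uv"],1),round(r["conf"],2),np.round(atz(p,r["uv"],z,s),1))
P=np.array([548,-131.5])
A=[-146,-150,-154,-158,-162,-166,-170,-174]
rows(s,0,[fing(P,a,50,19.5,34) for a in A],[a+180 for a in A])
E
```

```text
17.55 [ 520.59663146 -177.94491769  215.44780736] [ 0.34798297 -1.41059952 -0.10841464] [-20.1  34.5 108.4  -0.   37.   32.1]
brake_pivot [264.7 154.1] 0.81 [ 546.5 -130.7   47. ]
brake_end [138.9 115.6] 0.6 [527.1 -78.8  47. ]
[-0.11, -0.38, -0.06] 3.8
[-0.21, -0.74, -0.06] 7.8
[-0.28, -1.1, -0.06] 11.8
[-0.33, -1.48, -0.06] 15.8
[-0.35, -1.85, -0.06] 19.8
[-0.35, -2.22, -0.06] 23.8
[-0.32, -2.6, -0.06] 27.8
[-0.26, -2.97, -0.06] 31.8
```

Emit:
{"method": "carry_out", "body": {"motion": [{"travel": [-0.11,-0.38,0],"twist": [0,0,3.8],"gripper": 0},{"travel": [-0.21,-0.74,0],"twist": [0,0,7.8],"gripper": 0},{"travel": [-0.28,-1.1,0],"twist": [0,0,11.8],"gripper": 0},{"travel": [-0.33,-1.48,0],"twist": [0,0,15.8],"gripper": 0},{"travel": [-0.35,-1.85,0],"twist": [0,0,19.8],"gripper": 0},{"travel": [-0.35,-2.22,0],"twist": [0,0,23.8],"gripper": 0},{"travel": [-0.32,-2.6,0],"twist": [0,0,27.8],"gripper": 0},{"travel": [-0.26,-2.97,0],"twist": [0,0,31.8],"gripper": 0}]}}

```text
time: 18.7
position: [500.3, -156.0, 215.1]
orientation: [[0.994, 0.108, 0.0], [0.108, -0.994, -0.0], [0.0, 0.0, -1.0]]
ft_force: [-1.1, -2.2, 0.0]
width: 0.002
finger_force: 0.8
```

```bash
python3 - <<'E'
from h import *
s=arm.sense(); print(s["time"],s["position"],s["ft_force"],np.round(s["q"],1))
p=cams.grab_frame("wrist");cv2.imwrite("pics/w11.png",p["frame"])
P=np.array([548,-131.5])
A=[-177,-180,-183,-186,-188,-190,-191,-192]
rows(s,0,[fing(P,a,50,19.5,34) for a in A],[a+180 for a in A])
E
```

```text
18.7 [ 500.25530871 -156.03657173  215.09879656] [-1.14123679 -2.19820125  0.04363407] [-18.6  33.2 111.7  -0.   35.1  65.2]
[-0.09, -0.26, -0.09] 3.2
[-0.17, -0.53, -0.09] 6.2
[-0.24, -0.8, -0.09] 9.2
[-0.29, -1.07, -0.09] 12.2
[-0.31, -1.26, -0.09] 14.2
[-0.33, -1.45, -0.09] 16.2
[-0.34, -1.54, -0.09] 17.2
[-0.35, -1.63, -0.09] 18.2
```

View pics/w11.png

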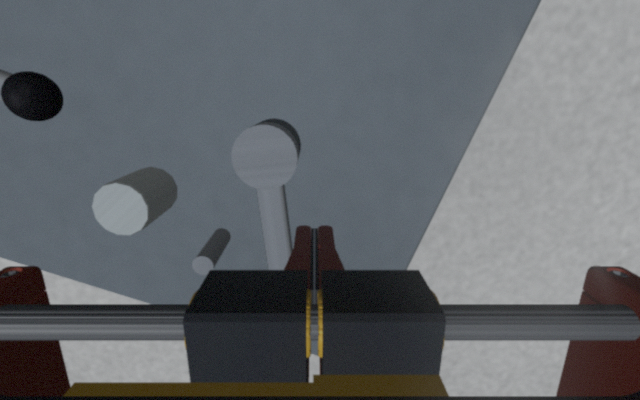

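Emit:
{"method": "carry_out", "body": {"motion": [{"travel": [-0.09,-0.26,0],"twist": [0,0,3],"gripper": 0},{"travel": [-0.17,-0.53,0],"twist": [0,0,6],"gripper": 0},{"travel": [-0.24,-0.8,0],"twist": [0,0,9],"gripper": 0},{"travel": [-0.29,-1.07,0],"twist": [0,0,12],"gripper": 0},{"travel": [-0.31,-1.26,0],"twist": [0,0,14],"gripper": 0},{"travel": [-0.31,-1.26,0],"twist": [0,0,14],"gripper": 0}]}}

```text
time: 19.5
position: [495.9, -143.7, 215.0]
orientation: [[0.991, -0.133, 0.0], [-0.133, -0.991, 0.0], [0.0, -0.0, -1.0]]
ft_force: [0.5, -1.1, -0.8]
width: 0.005
finger_force: 0.1
```

Emit:
{"method": "carry_out", "body": {"motion": [{"travel": [0,-0.1,0],"twist": [0,0,1],"gripper": 0},{"travel": [0,-0.2,0],"twist": [0,0,2],"gripper": 0},{"travel": [0,-0.2,0],"twist": [0,0,2],"gripper": 0}]}}

```text
time: 19.88
position: [496.1, -141.7, 214.9]
orientation: [[0.986, -0.169, -0.0], [-0.169, -0.986, 0.0], [-0.0, -0.0, -1.0]]
ft_force: [-0.7, -0.2, -0.2]
width: 0.003
finger_force: 0.4
```

Emit:
{"method": "carry_out", "body": {"motion": [{"travel": [0,-0.1,0],"twist": [0,0,1],"gripper": 0},{"travel": [0,-0.2,0],"twist": [0,0,2],"gripper": 0},{"travel": [0,-0.3,0],"twist": [0,0,3],"gripper": 0},{"travel": [0,-0.3,0],"twist": [0,0,3],"gripper": 0}]}}

```text
time: 20.38
position: [496.7, -138.7, 214.9]
orientation: [[0.975, -0.221, 0.0], [-0.221, -0.975, 0.0], [0.0, -0.0, -1.0]]
ft_force: [0.2, -0.6, -1.2]
width: 0.005
finger_force: 0.3
```

Emit:
{"method": "carry_out", "body": {"motion": [{"travel": [0,-0.1,0],"twist": [0,0,0],"gripper": 0},{"travel": [0,-0.2,0],"twist": [0,0,0],"gripper": 0},{"travel": [0,-0.2,0],"twist": [0,0,0],"gripper": 0}]}}

```text
time: 20.75
position: [497.1, -136.8, 214.9]
orientation: [[0.975, -0.221, 0.0], [-0.221, -0.975, 0.0], [0.0, -0.0, -1.0]]
ft_force: [-0.2, -0.6, -0.3]
width: 0.005
finger_force: 0.4
```

Emit:
{"method": "carry_out", "body": {"motion": [{"travel": [0,-0.05,0],"twist": [0,0,0],"gripper": 0},{"travel": [0,-0.1,0],"twist": [0,0,0],"gripper": 0},{"travel": [0,-0.15,0],"twist": [0,0,0],"gripper": 0}]}}

```text
time: 21.12
position: [497.4, -135.3, 214.9]
orientation: [[0.975, -0.221, -0.0], [-0.221, -0.975, 0.0], [-0.0, -0.0, -1.0]]
ft_force: [-1.8, -1.1, 0.3]
width: 0.004
finger_force: 0.8
```

Emit:
{"method": "carry_out", "body": {"motion": [{"travel": [0,-0.05,0],"twist": [0,0,0],"gripper": 0},{"travel": [0,-0.1,0],"twist": [0,0,0],"gripper": 0},{"travel": [0,-0.15,0],"twist": [0,0,0],"gripper": 0}]}}

```text
time: 21.5
position: [497.7, -133.9, 214.9]
orientation: [[0.975, -0.221, -0.0], [-0.221, -0.975, 0.0], [-0.0, 0.0, -1.0]]
ft_force: [-2.1, -1.5, 0.5]
width: 0.004
finger_force: 1.0
```

```bash
python3 - <<'E'
from h import *
s=arm.sense(); print(s["time"],s["position"],s["ft_force"])
p=cams.grab_frame("wrist");cv2.imwrite("pics/w12.png",p["frame"])
E
```

```text
21.5 [ 497.68764626 -133.86165915  214.87344465] [-2.12555129 -1.5402036   0.53123365]
```

Emit:
{"method": "carry_out", "body": {"motion": [{"travel": [0,-0.05,0],"twist": [0,0,0],"gripper": 0},{"travel": [0,-0.1,0],"twist": [0,0,0],"gripper": 0},{"travel": [0,-0.15,0],"twist": [0,0,0],"gripper": 0}]}}

```text
time: 21.92
position: [497.9, -132.7, 214.9]
orientation: [[0.975, -0.221, -0.0], [-0.221, -0.975, -0.0], [-0.0, 0.001, -1.0]]
ft_force: [-4.1, -7.4, -0.3]
width: 0.006
finger_force: 3.8
```

Emit:
{"method": "carry_out", "body": {"motion": [{"travel": [0,-0.05,0],"twist": [0,0,0],"gripper": 0},{"travel": [0,-0.1,0],"twist": [0,0,0],"gripper": 0},{"travel": [0,-0.15,0],"twist": [0,0,0],"gripper": 0}]}}

```text
time: 22.3
position: [498.0, -132.2, 214.9]
orientation: [[0.975, -0.22, -0.001], [-0.22, -0.975, -0.002], [-0.0, 0.002, -1.0]]
ft_force: [-6.7, -17.0, 1.7]
width: 0.006
finger_force: 8.7
```

Emit:
{"method": "carry_out", "body": {"motion": [{"travel": [0,0.15,0],"twist": [0,0,0],"gripper": 0},{"travel": [0,0.5,0],"twist": [0,0,0],"gripper": 0},{"travel": [0,1.2,0],"twist": [0,0,0],"gripper": 0},{"travel": [0,2,0],"twist": [0,0,0],"gripper": 0},{"travel": [0,2,-4],"twist": [0,0,0],"gripper": 0},{"travel": [0,2,-10],"twist": [0,0,0],"gripper": 0},{"travel": [-4,2,-16],"twist": [0,0,0],"gripper": 0},{"travel": [-8,2,-22],"twist": [0,0,0],"gripper": 0}]}}

```text
time: 23.3
position: [425.4, -135.2, 420.5]
orientation: [[0.975, -0.221, 0.0], [-0.221, -0.975, -0.0], [0.0, -0.0, -1.0]]
ft_force: [1.4, -1.0, -0.2]
width: 0.004
finger_force: 0.0
```

Emit:
{"method": "carry_out", "body": {"motion": [{"travel": [0,-4,-4],"twist": [0,0,0],"gripper": 0},{"travel": [0,-4,-4],"twist": [0,0,0],"gripper": 0},{"travel": [0,-4,-4],"twist": [0,0,0],"gripper": 0}]}}

```text
time: 23.68
position: [434.9, -96.3, 458.4]
orientation: [[0.975, -0.22, -0.001], [-0.22, -0.975, -0.0], [-0.001, 0.0, -1.0]]
ft_force: [-0.3, 0.8, 0.3]
width: 0.01
finger_force: 0.0
```

```bash
python3 - <<'E'
from h import *
s=arm.sense(); print(s["time"],s["position"],s["ft_force"])
p=cams.grab_frame("wrist")
D={}
for t,z in dict(hub=56,arrow_tip=49,mark=30,brake_pivot=47,brake_end=47,can=15,coil=56,relay=15,tweezers=15).items():
    for r in cams.mark_of(p,t)[:2]:
        X=atz(p,r["uv"],z,s); D.setdefault(t,X); print(t,np.round(r["uv"],1),round(r["conf"],2),np.round(X,1))
a=lambda p,q:np.degrees(np.arctan2(*(D[q]-D[p])[1::-1]))
for q in [("brake_pivot","brake_end"),("hub","mark"),("hub","arrow_tip"),("hub","brake_pivot")]:
    try: print(q,a(*q))
    except KeyError as e: print(e)
E
```

```text
23.675 [434.87096621 -96.30796473 458.3833438 ] [-0.28402342  0.79970781  0.28067665]
hub [128.7  57.5] 0.8 [586.9  68.1  56. ]
brake_pivot [320.3  53.6] 0.88 [ 547.  -129.6   47. ]
brake_pivot [145.4 152.4] 0.6 [487.6  91.4  47. ]
brake_end [317.2 129. ] 0.74 [ 469.7 -108.9   47. ]
can [277.2  96.2] 0.88 [515.1 -70.2  15. ]
can [132.3  57. ] 0.38 [594.9  83.3  15. ]
coil [133.2  56.5] 0.68 [586.8  63.1  56. ]
tweezers [196.9 144.4] 0.7 [481.2  42.   15. ]
('brake_pivot', 'brake_end') 165.01035492641068
'mark'
'arrow_tip'
('hub', 'brake_pivot') -101.40090229921765
```

Emit:
{"method": "carry_out", "body": {"motion": [{"travel": [13.8,-18,6],"twist": [0,0,0],"gripper": 0},{"travel": [13.8,-18,6],"twist": [0,0,0],"gripper": 0},{"travel": [13.8,-18,6],"twist": [0,0,0],"gripper": 0},{"travel": [13.8,-18,6],"twist": [0,0,0],"gripper": 0},{"travel": [13.8,-18,6],"twist": [0,0,0],"gripper": 0},{"travel": [13.8,-18,6],"twist": [0,0,0],"gripper": 0},{"travel": [13.8,-18,6],"twist": [0,0,0],"gripper": 0}]}}

```text
time: 25.05
position: [608.8, 48.0, 399.4]
orientation: [[0.975, -0.222, 0.0], [-0.222, -0.975, -0.0], [0.0, 0.0, -1.0]]
ft_force: [0.4, -0.5, -1.1]
width: 0.006
finger_force: 0.0
```

```bash
python3 - <<'E'
from h import *
s=arm.sense(); print(s["time"],s["position"],s["ft_force"])
p=cams.grab_frame("wrist")
for t,z in dict(hub=56,arrow_tip=49,mark=30).items():
    for r in cams.mark_of(p,t)[:1]:
        X=atz(p,r["uv"],z,s); print(t,np.round(r["uv"],1),round(r["conf"],2),np.round(X,1))
g=cv2.cvtColor(p["frame"],cv2.COLOR_BGR2GRAY)
H=np.array([587,66.]);th=np.radians(-14.2);u=np.array([np.cos(th),np.sin(th)]);n=np.array([-u[1],u[0]])
def prof(r,z):
    ts=np.arange(-16,16.1,1)
    uv=np.array([proj(p,np.r_[H+r*u+t*n,z],s) for t in ts])
    return cv2.remap(g,uv[:,:1].astype(np.float32),uv[:,1:].astype(np.float32),1).ravel()
print("t -16..16")
for r,z in [(130,30),(120,30),(60,55),(75,55),(88,49),(95,49),(105,49)]: print(r,prof(r,z).tolist())
E
```

```text
25.05 [608.82056788  48.01952689 399.43827279] [ 0.3762101  -0.49818642 -1.14455863]
hub [302.7 195.9] 0.87 [589.6  63.   56. ]
arrow_tip [302.7  82.7] 0.58 [694.2  38.4  49. ]
mark [301.7  80.2] 0.66 [697.4  39.2  30. ]
t -16..16
130 [102, 102, 104, 102, 102, 103, 104, 106, 116, 131, 142, 145, 145, 144, 146, 147, 146, 146, 147, 147, 146, 146, 141, 124, 106, 104, 103, 102, 104, 104, 103, 101, 102]
120 [101, 101, 100, 101, 102, 100, 100, 97, 111, 130, 140, 143, 145, 144, 145, 147, 146, 146, 145, 146, 145, 144, 140, 126, 107, 98, 99, 101, 102, 101, 101, 101, 102]
60 [100, 102, 101, 102, 103, 103, 101, 101, 100, 101, 103, 110, 112, 112, 113, 114, 114, 113, 114, 116, 117, 114, 108, 101, 101, 101, 103, 102, 102, 101, 103, 102, 100]
75 [101, 100, 98, 98, 100, 100, 102, 102, 103, 104, 110, 114, 113, 112, 113, 113, 114, 115, 114, 114, 115, 114, 106, 100, 102, 101, 102, 102, 102, 102, 102, 101, 101]
88 [102, 100, 100, 100, 96, 87, 81, 84, 91, 95, 100, 106, 109, 113, 113, 111, 114, 114, 114, 116, 117, 116, 113, 110, 109, 104, 96, 95, 102, 102, 102, 101, 102]
95 [102, 102, 102, 100, 101, 101, 100, 96, 86, 82, 89, 97, 102, 109, 113, 114, 113, 114, 115, 115, 114, 111, 108, 101, 98, 102, 103, 103, 101, 102, 103, 100, 101]
105 [99, 100, 101, 102, 101, 101, 99, 98, 114, 134, 140, 137, 117, 103, 107, 113, 118, 121, 119, 119, 131, 139, 129, 112, 103, 101, 101, 101, 100, 101, 102, 103, 103]
```

```bash
python3 -c "
from station import sign_off
print(sign_off())"
```

```text
the job is handed in; nothing more can be done
None
```

The job is handed in at about 25 s: the arrow tip measured within about 0.5 mm of the middle of the mark, and the brake lever was pushed until it met its stop pin (17 N on the wrist). The can and coil still showed in place in a wrist view after the brake push; the relay was not found in that view, and the swabs, tray, driver and spool were not re-checked.

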